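# Stroke-check three piston dispensers and set the binding one aside

## Robot

A 6-joint arm with a two-finger parallel gripper is mounted at the origin on a cart in front of the work surface, level with it; the furniture and walls round the work are solid. World frame = base frame: x ahead of the robot, y to its left, z up, the work surface at z = 0. Lengths are in mm, angles in rad, forces in N, time in s.
With the tool pointing down it reaches from about 350 to 975 mm from the base axis. Payload 7.1 kg.
Tool frame: the origin (TCP) lies midway between the tips of the shut fingers; the grasp point (between the pads) lies pinch_z behind it (pinch_z is the distance from the TCP to the grasp point, in mm); z points along the fingers, y is the line along which they close (so a half turn about z gives the same grasp; the last joint's range is limited). The gripper opens to 88 mm and grips with 3 to 60 N. Pads are 20 mm wide; open, the fingers measure 115 mm over their backs; the gripper's body (75 mm by 178 mm) begins 61 mm behind the grasp point.
Start: joints at [1.304, 0.423, 1.63, -0, 1.089, -0.019], TCP at [153.263, 605.9, 222.675] pointing down, gripper open.
Joint ranges: [-3, 3], [-0.9, 2.11], [0.09, 2.58], [-1.31, 4.45], [0.11, 2.69], [-2.54, 2.54]. Speed limits (rad/s): [2.39, 2.39, 3.01, 3.14, 3.14, 3.14].

## Interface

Orientations are given as a rotation vector (axis times angle).
In Python, from workcell import get_obs, get_image, close_job, pinch_z gives the robot as it stands.
- The arm moves only by the tool jog_arm, never from a script. Its argument "commands" is a list of rows, each a list of 3 entries, a list of its own where there are three numbers: the gripper command: -1 is shut, 1 is fully open, values between are in proportion, then the shift along the tool's x, y, z as a fraction of full scale, then the turn, a rotation vector about the tool's x, y, z as a fraction of full scale. In form: [[gripper, [tx, ty, tz], [rx, ry, rz]], ...]. A call has 1 to 10 rows; each row shifts and turns the commanded pose from where the row before left it, along the tool's axes as they then stand; what a row does not reach is not made up. Full scale, the value 1, is 0.1 m for a shift and 45 degrees for a turn. A row lasts 1/10 s, in which the tool goes at most 50 mm and 8.59 degrees, less where a joint would pass 70% of its speed; a pose out of reach is approached as far as the arm can. A call with a number of a shift or a turn outside -1 to 1 is refused whole. A call with a gripper value outside its range is refused whole. The fingers move at their own pace and stop on an object; the grip force is fixed at half the most. Time passes only in rows, so rows that do not move let the fingers close. It gives the time, the measured TCP pose, the force, the opening and the grip force at its end, in the units of the state.
- get_obs(): the state, without advancing time (a new reading comes with each control period).
- get_image(name): name is "scene" or "top" or "wrist"; returns a dict with "image" (480x640x3 uint8, blue, green, red), "z_map" (480x640 float32, mm along the optical axis (not along the pixel's ray), 0 where there is no reading), "intrinsics" (3x3 intrinsics, pixels), "eye" and "orientation" of the camera in the world; the wrist camera has in their place "mount" (4x4, takes a point from camera to tool coordinates, whose origin is the TCP and whose axes are the flange's). Camera axes: x right, y down, z forward; pixel columns grow to the right and rows downward; lengths in mm; the calibration is good to about 2 mm. A picture is of the moment at which its call begins: read the wrist's pose just before it.
- close_job(): hands the job in; it is judged then, once.
The state is a dict: "t": time; "qpos": joint angles; "qvel": joint speeds; "joint_torque": joint torques, N m; "ee_pos": TCP position; "orientation": TCP orientation; "ft_force": force on the tool from outside, world axes, zero at the start; "moment": the same for the moment, N m; "width": finger opening in mm; "grasp_force": force on a finger pad.
Only numpy, scipy, OpenCV 4.12 (cv2) and the standard library are available. Lean on these libraries where they do the work, as an engineer would, in place of code of your own. Each camera call takes 0.05 s, during which the arm holds its last target. There are 200 camera calls.

## Task

Check the three piston dispensers before use: press each plunger gently down its stroke, stopping as soon as the resistance climbs, never forcing it. Two go fully home and must be left that way, upright where they stand; the one that binds part-way must be pressed just up to where it binds and set upright in the steel reject tray. They are top-heavy, so do not tip any over, and leave the other things on the desk where they are.

Things in the scene. Friction and masses are not known exactly. Their poses are not given: they have to be found in the camera images.
- tray: shallow square steel reject tray, empty, fixed to the desk, 130 x 130 mm outside, 124 x 124 mm inside, rim 16 mm high, floor 3 mm thick. Origin: centre of its underside, on the desk; x and y along its sides.
- barrel_a (a point): centre of loose standing dispenser a, 42 mm above its foot, z up its axis (a, b, c are look-alikes, round). Body 84 mm tall: foot 32 mm across, white barrel 26 mm across, steel collar 30 mm across from 66 to 84 mm above the foot: grip the collar, 33 mm above this point. 0.2 kg, heavy at the top on a small foot: it tips if shoved, moved fast or held low.
- plunger_a: centre of the top of plunger a's black thumb disc (27 mm across, 5 mm thick), z up. It slides straight down into the body. Fully out, the top is 76 mm above point barrel_a; starts 0 to 4 mm in. Sound stroke: steady drag of about 3 N to 24.5 mm in, then a rubber stop (3 N more a mm) and solid at 28.5 mm; home means 22.5 mm or more in.
- barrel_b (a point): centre of dispenser b, 42 mm above its foot; same make, size and grip as a.
- plunger_b: centre of the top of plunger b's thumb disc; as a. In just one of a, b, c (drawn afresh each time, invisible outside) something is lodged: from about 11 mm in its force climbs 3 N a mm, and at about 16 mm it is solid. It must be pressed to that rise.
- barrel_c (a point): centre of dispenser c, 42 mm above its foot; same make, size and grip as a.
- plunger_c: centre of the top of plunger c's thumb disc; as a. Released, a plunger stays where it is or springs back up to 3 mm. Pressing with more than 30 N damages it; stopping 4 to 5 N above the drag is enough.
- bottle_mid (a point): bystander: amber dropper bottle with a rubber bulb, 29 mm across, 102 mm tall, loose; point half-way up.
- eyepiece_mid (a point): bystander: black microscope eyepiece standing upright, 39 mm across, 46 mm tall, loose; point half-way up.
- eraser_mid (a point): bystander: eraser lying flat, 19 x 44 x 12 mm, loose; point at its centre.
Things that resemble listed ones, but are neither listed nor needed, are in the scene too. What is shaped like the part that bears barrel_c but purple is not meant.

How it is judged (in metres and radians):
At the end, for the whole second after the job is handed in: Two dispensers upright (6 degrees) within 30 mm of their start, plungers at least 22.5 mm in; the binding one, plunger 8.5 to 20 mm in, upright on the tray floor, its axis within 52 mm of the tray centre along each side; all at rest (angle between each of barrel_a, barrel_b, barrel_c's own z axis and vertical below 0.1 rad and linear speed of each of plunger_a, plunger_b, plunger_c below 0.02 m/s and ((z of plunger_a in the frame of barrel_a between 0.056 and 0.0675 m and x of barrel_a in the frame of tray between -0.052 and 0.052 m and y of barrel_a in the frame of tray between -0.052 and 0.052 m and height (world z) of barrel_a below 0.052 m and z of plunger_b in the frame of barrel_b below 0.0535 m and distance of each of barrel_b, barrel_c from where it was at the start of the episode below 0.03 m and z of plunger_c in the frame of barrel_c below 0.0535 m) or (z of plunger_b in the frame of barrel_b between 0.056 and 0.0675 m and x of barrel_b in the frame of tray between -0.052 and 0.052 m and y of barrel_b in the frame of tray between -0.052 and 0.052 m and height (world z) of barrel_b below 0.052 m and z of plunger_a in the frame of barrel_a below 0.0535 m and distance of each of barrel_a, barrel_c from where it was at the start of the episode below 0.03 m and z of plunger_c in the frame of barrel_c below 0.0535 m) or (z of plunger_c in the frame of barrel_c between 0.056 and 0.0675 m and x of barrel_c in the frame of tray between -0.052 and 0.052 m and y of barrel_c in the frame of tray between -0.052 and 0.052 m and height (world z) of barrel_c below 0.052 m and z of plunger_a in the frame of barrel_a below 0.0535 m and distance of each of barrel_a, barrel_b from where it was at the start of the episode below 0.03 m and z of plunger_b in the frame of barrel_b below 0.0535 m))); the robot touches nothing.
It fails at once if a plunger is forced (pressed with more than 30 N) (contact force between any of plunger_a, plunger_b, plunger_c and the fingers above 30 N or contact force between any of plunger_a, plunger_b, plunger_c and the arm above 30 N).
It fails at once if a dispenser tips over (leans more than 35 degrees) (angle between any of barrel_a, barrel_b, barrel_c's own z axis and vertical above 0.6 rad).
It fails at once if the dropper bottle, the eyepiece or the eraser is shoved more than 30 mm or knocked over (distance of any of bottle_mid, eyepiece_mid, eraser_mid from where it was at the start of the episode above 0.03 m).
It also fails if it takes over 64 s, if anything falls off the work surface, if the arm or the gripper's body presses on something with over 40 N, if the wrist force passes 120 N, or if a joint passes its speed limit or range.

## Working session

There is one attempt and no reset: what is moved stays moved. The work goes in short steps, Python scripts to look and compute and a tool call to move; the robot and the scene stay as the last step left them, time stands still between calls to the robot, and variables do not carry over. Pictures are saved under pics/ and viewed, at most 10 in all, crops included, and the job is handed in when it is done.

Besides the shell and the picture viewer there is one more tool, called after ">>>" by a JSON object that holds its "fn" and its "kwargs", one argument or row to a line. jog_arm: Moves the arm, as the interface text tells. Its arguments: {"type":"object","properties":{"commands":{"type":"array","items":{"type":"array"}}},"required":["commands"]}

```bash
mkdir -p pics
cat > h.py <<'E'
import numpy as np, cv2
from workcell import get_obs, get_image, close_job, pinch_z
from scipy.spatial.transform import Rotation as R
def pts(im):
    z=im["z_map"];K=np.array(im["intrinsics"]);v,u=np.mgrid[:480,:640]
    P=np.stack([(u-K[0,2])/K[0,0]*z,(v-K[1,2])/K[1,1]*z,z],-1)
    o=np.array(im["orientation"],float)
    M=o if o.shape==(3,3) else R.from_rotvec(o).as_matrix()
    W=P@M.T+np.array(im["eye"]); W[z==0]=np.nan
    return W
E
python3 - <<'E'
from h import *
print(get_obs(),pinch_z)
for n in("top","scene"):
    im=get_image(n);cv2.imwrite(f"pics/{n}0.png",im["image"]);print(n,im["eye"],im["orientation"],im["intrinsics"])
    np.save(f"{n}0.npy",pts(im))
E
```

```text
{'t': 0.0, 'qpos': array([ 1.30400329e+00,  4.23856719e-01,  1.63069551e+00, -4.31130667e-05,
        1.08861277e+00, -1.89923742e-02]), 'qvel': array([ 0.00055099, -0.00148013, -0.00069535, -0.00095097, -0.00128899,
       -0.00166531]), 'joint_torque': array([ 1.36052728e-03, -5.44628870e+01, -2.73668325e+01,  6.43243175e-02,
        2.26618443e-02, -1.35400451e-04]), 'ee_pos': array([153.12724447, 605.36492027, 221.88962845]), 'orientation': array([-3.88194907e-01, -3.11732797e+00,  2.45306395e-03]), 'ft_force': array([-0.79087972,  0.97648203,  0.70041153]), 'moment': array([0.00705926, 0.01533161, 0.01457556]), 'grasp_force': 0.0, 'width': 87.77959436345012} 18.700000000000003
top [ 349.59356159  -42.26515173 1175.22423825] [-2.17400245  2.13135016 -0.15085388] [[532.79542405   0.         314.78970054]
 [  0.         532.79542405 239.88795569]
 [  0.           0.           1.        ]]
scene [  -3.75387404 -686.97166582  718.91657195] [-2.14757709  0.71893603 -0.34515127] [[563.89405792   0.         326.98602949]
 [  0.         563.89405792 239.96601717]
 [  0.           0.           1.        ]]
```

View pics/top0.png

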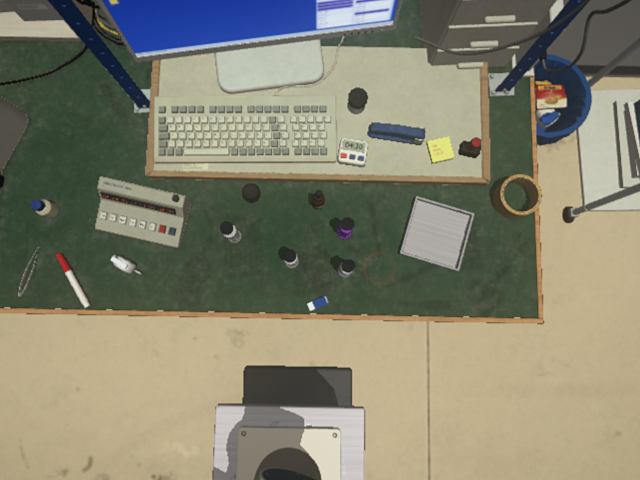

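View pics/scene0.png

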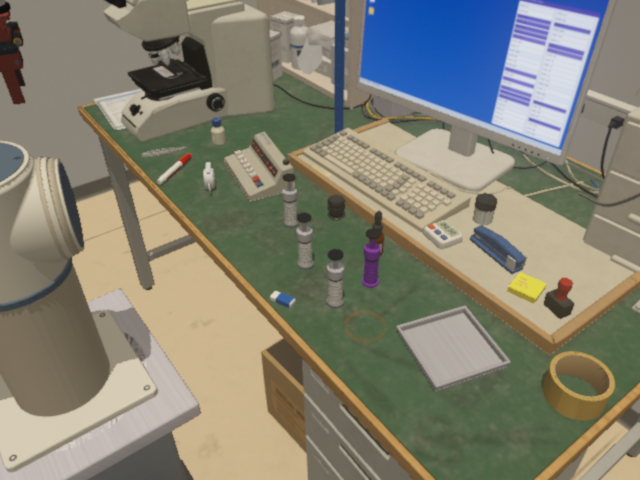

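The top view shows three white/steel dispensers at about (231,232), (290,258) and (346,268). A purple look-alike stands at (345,228) and isn't meant. The bystanders are the bottle (318,199), eyepiece (251,192) and eraser (318,303), and the tray is at (437,233). Next I'll measure them with depth.

Run:
```python
from h import *
T=np.load("top0.npy");S=np.load("scene0.npy")
img=cv2.imread("pics/top0.png")
cv2.imwrite("pics/crop1.png",cv2.resize(img[170:320,210:480],None,fx=2.9,fy=2.9,interpolation=cv2.INTER_CUBIC))
# height clusters in top view
def cl(W,lo,hi,name,amin):
    m=((W[...,2]>lo)&(W[...,2]<hi)&(W[...,0]>300)&(W[...,0]<620)&(abs(W[...,1])<500)).astype(np.uint8)
    n,l,s,c=cv2.connectedComponentsWithStats(m)
    for i in range(1,n):
        if s[i,4]>=amin:
            P=W[l==i]; print(name,c[i].round(),s[i,4],P.min(0).round(),P.max(0).round(),"med",np.median(P,0).round(1),"mid",((np.percentile(P,2,0)+np.percentile(P,98,0))/2).round(1))
cl(T,100,140,"Top tall",10); cl(T,8,60,"Top low",25)
cl(S,107,140,"Sc tall",10); cl(S,68,84,"Sc collar",20)
m=(T[...,2]>10)&(T[...,2]<25)&(T[...,0]>330)&(T[...,0]<600)&(T[...,1]<-200)&(T[...,1]>-450)
uv=np.argwhere(m);r=cv2.minAreaRect(T[m][:,:2].astype(np.float32));print("tray",r)
print("desk z",np.nanmedian(T[280:295,180:220,2]))
```

```text
Top tall [318. 192.] 20 [591. -54. 100.] [600. -44. 108.] med [595.7 -49.7 102.3] mid [596.  -49.1 103.7]
Top tall [347. 223.] 137 [ 517. -121.  114.] [542. -97. 124.] med [ 529.7 -108.9  119.3] mid [ 529.7 -109.1  118.7]
Top tall [226. 227.] 135 [503. 121. 114.] [530. 146. 123.] med [516.2 133.4 118.6] mid [515.8 133.5 118.1]
Top tall [289. 255.] 140 [451.  -6. 111.] [476.  18. 122.] med [463.    5.8 116.5] mid [463.1   5.9 116.2]
Top tall [348. 265.] 140 [ 433. -125.  108.] [458. -98. 121.] med [ 445.4 -111.3  115.5] mid [ 445.5 -111.3  115.1]
Top low [251. 193.] 238 [589.  78.  22.] [620. 115.  50.] med [604.5  95.5  44.8] mid [604.8  96.5  38.2]
Top low [141. 218.] 3553 [487. 233.   8.] [605. 439.  60.] med [547.6 332.8  28.8] mid [545.2 332.8  36.3]
Top low [506. 207.] 361 [ 568. -500.    8.] [ 619. -442.   54.] med [ 584.  -456.5   38.7] mid [ 593.2 -470.2   30.2]
Top low [317. 202.] 105 [580. -64.  10.] [604. -35.  59.] med [586.4 -48.3  43.9] mid [591.4 -49.2  32.9]
Top low [439. 232.] 662 [ 448. -395.    8.] [ 612. -230.   23.] med [ 535.4 -323.7   16.4] mid [ 530.  -312.9  
[... 1200 characters left out ...]
9  72.5]
Sc collar [289. 194.] 131 [498. 115.  68.] [527. 147.  84.] med [508.4 124.2  79.1] mid [512.2 130.3  76.2]
Sc collar [377. 224.] 63 [582. -62.  68.] [602. -43.  84.] med [588.9 -54.8  71.6] mid [592.6 -52.2  75.8]
Sc collar [303. 234.] 157 [444. -13.  68.] [473.  20.  84.] med [454.8  -4.6  79.3] mid [458.2   2.7  76.3]
Sc collar [371. 252.] 158 [ 512. -126.   68.] [541. -96.  84.] med [ 519.8 -118.5   78.6] mid [ 526.4 -112.6   76.2]
Sc collar [335. 272.] 179 [ 427. -129.   68.] [ 458. -103.   84.] med [ 436.4 -120.6   79.3] mid [ 442.2 -116.3   76.2]
tray ((540.7523803710938, -340.6734619140625), (182.7708282470703, 170.8804931640625), 73.97758483886719)
desk z 0.5975787761424272
```

View pics/crop1.png

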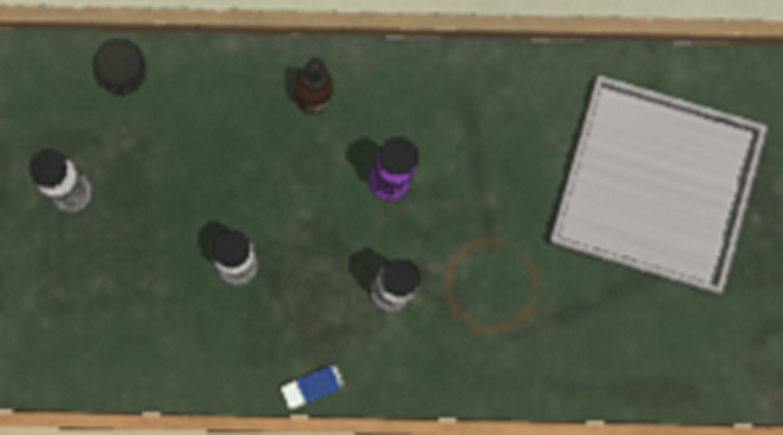

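The crop confirms the three white-barrelled steel-collared dispensers: L at crop (48,168), M (232,248) and R (400,278). The purple one at (397,155) is excluded. World positions average to L (514,132), M (461,4) and R (444,-112), with disc tops at 114–118 mm as expected. The tray centre is about (530,-313). Moving towards L with the fingers shut.

>>> {"fn": "jog_arm", "kwargs": {
  "commands": [
    [-1,[0,0,0],[0,0,-0.158]],
    [-1,[0,0,0],[0,0,-0.158]],
    [-1,[-0.22,-0.29,0],[0,0,0]],
    [-1,[-0.22,-0.29,0],[0,0,0]],
    [-1,[-0.22,-0.29,0],[0,0,0]],
    [-1,[-0.22,-0.29,0],[0,0,0]],
    [-1,[-0.22,-0.29,0],[0,0,0]],
    [-1,[-0.22,-0.29,0],[0,0,0]],
    [-1,[-0.22,-0.29,0],[0,0,0]],
    [-1,[-0.22,-0.29,0],[0,0,0]]
  ]
}}

```text
t: 1.1
ee_pos: [329.9, 372.6, 222.5]
orientation: [0.001, -3.141, 0.001]
ft_force: [0.2, 0.9, 0.4]
width: 11.4
grasp_force: 0.0
```

>>> {"fn": "jog_arm", "kwargs": {
  "commands": [
    [-1,[-0.23,-0.3,0],[0,0,0]],
    [-1,[-0.23,-0.3,0],[0,0,0]],
    [-1,[-0.23,-0.3,0],[0,0,0]],
    [-1,[-0.23,-0.3,0],[0,0,0]],
    [-1,[-0.23,-0.3,0],[0,0,0]],
    [-1,[-0.23,-0.3,0],[0,0,0]],
    [-1,[-0.23,-0.3,0.0],[0,0,0]],
    [-1,[-0.23,-0.3,0.0],[0,0,0]],
    [-1,[0,0,0.3],[0,0,0]],
    [-1,[0,0,0.3],[0,0,0]]
  ]
}}

```text
t: 2.1
ee_pos: [514.7, 133.0, 162.5]
orientation: [0.003, 3.139, 0.001]
ft_force: [-0.6, -0.3, -0.5]
width: 0.8
grasp_force: 0.0
```

```bash
cat >> h.py <<'E'
def wrist(name=None):
    o=get_obs();im=get_image("wrist")
    z=im["z_map"];K=np.array(im["intrinsics"]);v,u=np.mgrid[:480,:640]
    P=np.stack([(u-K[0,2])/K[0,0]*z,(v-K[1,2])/K[1,1]*z,z,np.ones_like(z)],-1)
    T=np.eye(4);T[:3,:3]=R.from_rotvec(o["orientation"]).as_matrix();T[:3,3]=o["ee_pos"]
    W=(P@(T@np.array(im["mount"])).T)[...,:3];W[z==0]=np.nan
    if name: cv2.imwrite(f"pics/{name}.png",im["image"])
    return o,W
def clus(W,lo,hi,amin=60):
    m=((W[...,2]>lo)&(W[...,2]<hi)).astype(np.uint8)
    n,l,s,c=cv2.connectedComponentsWithStats(m)
    for i in range(1,n):
        if s[i,4]>=amin:
            P=W[l==i];print(lo,hi,c[i].round(),s[i,4],"med",np.median(P,0).round(1),"mid",((np.percentile(P,1,0)+np.percentile(P,99,0))/2).round(1),"span",(np.percentile(P,99,0)-np.percentile(P,1,0)).round(1))
E
python3 - <<'E'
from h import *
o,W=wrist("w1");print(o["ee_pos"],o["ft_force"],o["width"]);clus(W,105,125);clus(W,78,88)
E
```

```text
[514.71603414 132.9819685  162.47240098] [-0.59260125 -0.33789531 -0.48015703] 0.768842945437257
105 125 [ 79. 175.] 2113 med [459.2   5.2 116.3] mid [459.4   4.5 115.5] span [24.7 25.   4.8]
105 125 [320. 268.] 1491 med [510.8 132.2 118.6] mid [510.8 131.8 118.1] span [21.7 24.8  4.2]
78 88 [117. 167.] 1452 med [457.2   9.8  85.3] mid [459.3   7.5  82.9] span [28.  22.2  8.6]
78 88 [321. 242.] 839 med [505.3 132.3  85.5] mid [506.8 132.2  82.8] span [17.3 28.1  9. ]
78 88 [ 64. 356.] 202 med [587.7 -46.5  83.9] mid [590.9 -49.3  83.1] span [12.4 10.8  9.6]
```

View pics/w1.png

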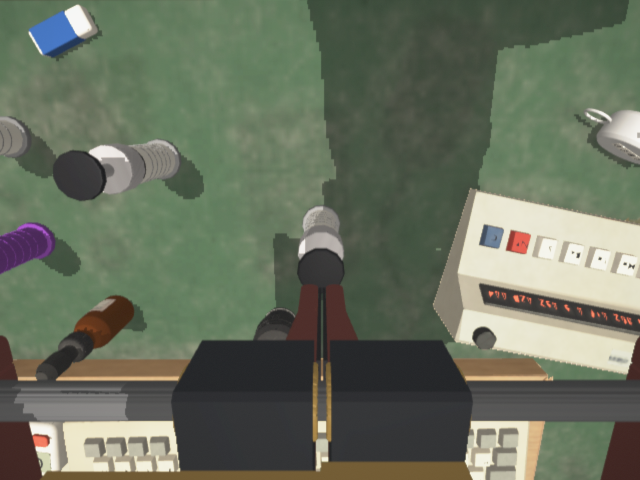

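The wrist view shows dispenser L's disc at (321,268) just under the shut fingertips at (321,290). Depth puts it at about (512,132,118), and the TCP is at (515,133), so I can press here.

>>> {"fn": "jog_arm", "kwargs": {
  "commands": [
    [-1,[0.015,-0.01,0.2],[0,0,0]],
    [-1,[0,0,0.2],[0,0,0]],
    [-1,[0,0,0.03],[0,0,0]],
    [-1,[0,0,0.02],[0,0,0]],
    [-1,[0,0,0.02],[0,0,0]],
    [-1,[0,0,0.02],[0,0,0]],
    [-1,[0,0,0.02],[0,0,0]],
    [-1,[0,0,0.02],[0,0,0]],
    [-1,[0,0,0.02],[0,0,0]],
    [-1,[0,0,0],[0,0,0]]
  ]
}}

```text
t: 3.15
ee_pos: [511.7, 133.0, 107.4]
orientation: [0.001, -3.141, 0.0]
ft_force: [0.3, -0.2, 1.1]
width: 0.7
grasp_force: 0.5
```

>>> {"fn": "jog_arm", "kwargs": {
  "commands": [
    [-1,[0,0,0.01],[0,0,0]],
    [-1,[0,0,0.01],[0,0,0]]
  ]
}}

```text
t: 3.35
ee_pos: [512.0, 133.0, 105.6]
orientation: [-0.001, 3.142, 0.0]
ft_force: [-2.0, -0.9, 2.8]
width: 0.6
grasp_force: 1.3
```

Run:
```python
from h import *
o,W=wrist();print(o["ee_pos"],o["ft_force"]);clus(W,90,125)
```

```text
[511.97499161 133.04100755 105.64709787] [-2.01781989 -0.89511933  2.84603364]
90 125 [ 17. 199.] 1974 med [459.9  11.1 115.9] mid [459.9  11.  104.3] span [24.  12.8 27. ]
90 125 [321. 298.] 993 med [499.4 132.3 113. ] mid [511.8 132.2 114. ] span [26.3 25.2 21.4]
```

>>> {"fn": "jog_arm", "kwargs": {
  "commands": [
    [-1,[0,0,0.01],[0,0,0]],
    [-1,[0,0,0],[0,0,0]]
  ]
}}

```text
t: 3.6
ee_pos: [511.9, 133.0, 104.5]
orientation: [0.001, -3.141, 0.0]
ft_force: [0.1, -0.1, 1.9]
width: 0.4
grasp_force: 0.7
```

>>> {"fn": "jog_arm", "kwargs": {
  "commands": [
    [-1,[0,0,0.01],[0,0,0]],
    [-1,[0,0,0],[0,0,0]]
  ]
}}

```text
t: 3.8
ee_pos: [511.9, 133.0, 103.5]
orientation: [0.001, -3.141, 0.0]
ft_force: [-0.9, -0.6, 2.0]
width: 0.3
grasp_force: 0.8
```

>>> {"fn": "jog_arm", "kwargs": {
  "commands": [
    [-1,[0,0,0.005],[0,0,0]],
    [-1,[0,0,0],[0,0,0]]
  ]
}}

```text
t: 4.0
ee_pos: [511.9, 133.0, 103.1]
orientation: [0.001, -3.142, 0.0]
ft_force: [-0.6, -1.0, 2.3]
width: 0.2
grasp_force: 0.9
```

No rise at 15 mm in, so L looks sound. Continuing the stroke.

>>> {"fn": "jog_arm", "kwargs": {
  "commands": [
    [-1,[0,0,0.01],[0,0,0]],
    [-1,[0,0,0.01],[0,0,0]]
  ]
}}

```text
t: 4.2
ee_pos: [512.0, 133.1, 101.1]
orientation: [-0.001, 3.141, 0.0]
ft_force: [-1.0, -0.2, 3.0]
width: 0.1
grasp_force: 1.3
```

>>> {"fn": "jog_arm", "kwargs": {
  "commands": [
    [-1,[0,0,0.01],[0,0,0]],
    [-1,[0,0,0.01],[0,0,0]],
    [-1,[0,0,0.01],[0,0,0]]
  ]
}}

```text
t: 4.5
ee_pos: [511.9, 133.0, 98.1]
orientation: [0.001, -3.142, 0.0]
ft_force: [-2.0, -0.2, 2.0]
width: 0.2
grasp_force: 1.3
```

>>> {"fn": "jog_arm", "kwargs": {
  "commands": [
    [-1,[0,0,0.01],[0,0,0]],
    [-1,[0,0,0.01],[0,0,0]],
    [-1,[0,0,0.01],[0,0,0]],
    [-1,[0,0,0],[0,0,0]]
  ]
}}

```text
t: 4.9
ee_pos: [511.8, 133.0, 95.0]
orientation: [0.001, -3.141, 0.0]
ft_force: [-0.2, -0.4, 1.0]
width: 0.7
grasp_force: 0.6
```

>>> {"fn": "jog_arm", "kwargs": {
  "commands": [
    [-1,[0,0,0.01],[0,0,0]],
    [-1,[0,0,0.01],[0,0,0]],
    [-1,[0,0,0],[0,0,0]]
  ]
}}

```text
t: 5.2
ee_pos: [511.9, 133.0, 93.2]
orientation: [0.001, -3.141, 0.0]
ft_force: [-0.8, 0.4, 2.6]
width: 0.7
grasp_force: 1.5
```

>>> {"fn": "jog_arm", "kwargs": {
  "commands": [
    [-1,[0,0,0.01],[0,0,0]],
    [-1,[0,0,0],[0,0,0]]
  ]
}}

```text
t: 5.4
ee_pos: [512.0, 133.1, 92.4]
orientation: [-0.001, 3.141, 0.0]
ft_force: [-1.4, 0.6, 5.4]
width: 0.6
grasp_force: 2.6
```

>>> {"fn": "jog_arm", "kwargs": {
  "commands": [
    [-1,[0,0,0.01],[0,0,0]],
    [-1,[0,0,0],[0,0,0]]
  ]
}}

```text
t: 5.6
ee_pos: [512.2, 133.1, 91.6]
orientation: [-0.001, 3.141, 0.0]
ft_force: [-2.5, 0.2, 7.5]
width: 0.3
grasp_force: 3.6
```

>>> {"fn": "jog_arm", "kwargs": {
  "commands": [
    [-1,[0,0,-0.05],[0,0,0]],
    [-1,[0,0,-0.2],[0,0,0]],
    [-1,[0,0,-0.33],[0,0,0]],
    [-1,[0.17,-0.42,0],[0,0,0]],
    [-1,[0.17,-0.42,0],[0,0,0]],
    [-1,[0.17,-0.43,0],[0,0,0]],
    [-1,[0,0,0],[0,0,0]]
  ]
}}

```text
t: 6.3
ee_pos: [458.6, 2.6, 149.0]
orientation: [-0.006, -3.14, 0.001]
ft_force: [-0.4, 0.0, 0.6]
width: 0.2
grasp_force: 0.0
```

Run:
```python
from h import *
o,W=wrist("w2");print(o["ee_pos"],o["ft_force"]);clus(W,105,125);clus(W,70,105)
im=get_image("top");T=pts(im);cv2.imwrite("pics/top2.png",im["image"])
C=T[200:280,200:270];m=(C[...,2]>85)&(C[...,2]<125);print(m.sum(),np.median(C[m],0),C[m].max(0),C[m].min(0))
```

```text
[458.58129425   2.6469974  149.01704128] [-0.36253226  0.00862984  0.57963847]
105 125 [103. 251.] 2020 med [ 441.2 -112.2  115.2] mid [ 441.6 -112.7  114.2] span [24.7 24.8  5.1]
105 125 [325. 275.] 1114 med [454.4   3.5 116.4] mid [458.    3.8 115.6] span [22.8 25.1  4.6]
105 125 [127. 376.] 223 med [ 515.2 -109.5  117.7] mid [ 516.  -110.3  116.7] span [ 5.7 17.9  6.3]
70 105 [138. 232.] 1799 med [ 437.8 -107.3   85.2] mid [ 441.3 -110.8   82.2] span [27.7 24.7 23.3]
70 105 [324. 251.] 1069 med [451.3   3.7  85.3] mid [453.6   3.7  78.8] span [17.4 28.1 16.5]
70 105 [519. 338.] 2346 med [507.8 127.4  92.4] mid [510.9 130.2  82.6] span [26.1 26.4 24.2]
70 105 [155. 355.] 1908 med [ 522.6 -107.5   85.3] mid [ 525.6 -110.2   86.5] span [27.2 27.6 31.8]
35 [516.52237867 141.89092762  93.34458654] [527.35480972 146.82228542  98.03387029] [506.09530908 137.98739444  85.78568009]
```

L was left home (disc at about 92 mm, still standing). M is at (459.5,4), under the TCP.

>>> {"fn": "jog_arm", "kwargs": {
  "commands": [
    [-1,[-0.01,0.015,0.2],[0,0,0]],
    [-1,[0,0,0.08],[0,0,0]],
    [-1,[0,0,0.02],[0,0,0]],
    [-1,[0,0,0.02],[0,0,0]],
    [-1,[0,0,0.02],[0,0,0]],
    [-1,[0,0,0.02],[0,0,0]],
    [-1,[0,0,0.02],[0,0,0]],
    [-1,[0,0,0.02],[0,0,0]],
    [-1,[0,0,0.01],[0,0,0]],
    [-1,[0,0,0],[0,0,0]]
  ]
}}

```text
t: 7.4
ee_pos: [462.0, 7.5, 108.1]
orientation: [-0.0, 3.142, 0.0]
ft_force: [0.4, -0.3, 0.7]
width: 0.5
grasp_force: 0.5
```

>>> {"fn": "jog_arm", "kwargs": {
  "commands": [
    [-1,[0,0,0.01],[0,0,0]],
    [-1,[0,0,0],[0,0,0]]
  ]
}}

```text
t: 7.6
ee_pos: [462.0, 7.5, 107.1]
orientation: [-0.001, 3.142, -0.0]
ft_force: [0.2, -0.1, 1.4]
width: 0.5
grasp_force: 0.8
```

>>> {"fn": "jog_arm", "kwargs": {
  "commands": [
    [-1,[0,0,0.01],[0,0,0]],
    [-1,[0,0,0],[0,0,0]]
  ]
}}

```text
t: 7.8
ee_pos: [462.0, 7.5, 106.1]
orientation: [-0.001, 3.142, -0.0]
ft_force: [0.4, 1.1, 1.9]
width: 0.1
grasp_force: 0.8
```

>>> {"fn": "jog_arm", "kwargs": {
  "commands": [
    [-1,[0,0,0.01],[0,0,0]],
    [-1,[0,0,0],[0,0,0]]
  ]
}}

```text
t: 8.0
ee_pos: [462.0, 7.5, 105.1]
orientation: [0.001, -3.142, 0.0]
ft_force: [1.3, 1.1, 2.2]
width: 0.3
grasp_force: 0.8
```

>>> {"fn": "jog_arm", "kwargs": {
  "commands": [
    [-1,[0,0,0.01],[0,0,0]],
    [-1,[0,0,0],[0,0,0]]
  ]
}}

```text
t: 8.2
ee_pos: [461.9, 7.5, 104.1]
orientation: [0.001, -3.141, 0.0]
ft_force: [1.2, 0.5, 2.3]
width: 0.1
grasp_force: 0.8
```

>>> {"fn": "jog_arm", "kwargs": {
  "commands": [
    [-1,[0,0,0.005],[0,0,0]],
    [-1,[0,0,0],[0,0,0]]
  ]
}}

```text
t: 8.4
ee_pos: [462.0, 7.5, 103.6]
orientation: [0.001, -3.142, 0.0]
ft_force: [-0.2, 1.4, 2.2]
width: 1.0
grasp_force: 0.9
```

No rise at 14.4 mm in, so M looks sound as well. Continuing.

>>> {"fn": "jog_arm", "kwargs": {
  "commands": [
    [-1,[0,0,0.01],[0,0,0]],
    [-1,[0,0,0.01],[0,0,0]],
    [-1,[0,0,0],[0,0,0]]
  ]
}}

```text
t: 8.7
ee_pos: [461.9, 7.5, 101.5]
orientation: [0.001, -3.141, 0.0]
ft_force: [1.1, -0.1, 1.9]
width: -0.0
grasp_force: 0.7
```

>>> {"fn": "jog_arm", "kwargs": {
  "commands": [
    [-1,[0,0,0.01],[0,0,0]],
    [-1,[0,0,0.01],[0,0,0]],
    [-1,[0,0,0.01],[0,0,0]],
    [-1,[0,0,0],[0,0,0]]
  ]
}}

```text
t: 9.1
ee_pos: [461.8, 7.5, 98.5]
orientation: [0.001, -3.141, 0.0]
ft_force: [0.4, -0.3, 1.4]
width: 0.6
grasp_force: 0.6
```

>>> {"fn": "jog_arm", "kwargs": {
  "commands": [
    [-1,[0,0,0.01],[0,0,0]],
    [-1,[0,0,0.01],[0,0,0]],
    [-1,[0,0,0.01],[0,0,0]],
    [-1,[0,0,0],[0,0,0]]
  ]
}}

```text
t: 9.5
ee_pos: [461.9, 7.5, 95.5]
orientation: [0.0, -3.141, -0.0]
ft_force: [0.1, 0.7, 1.6]
width: 0.7
grasp_force: 0.6
```

>>> {"fn": "jog_arm", "kwargs": {
  "commands": [
    [-1,[0,0,0.01],[0,0,0]],
    [-1,[0,0,0.01],[0,0,0]],
    [-1,[0,0,0],[0,0,0]]
  ]
}}

```text
t: 9.8
ee_pos: [462.0, 7.5, 93.6]
orientation: [0.001, -3.142, 0.0]
ft_force: [0.6, 0.6, 2.2]
width: 0.6
grasp_force: 0.8
```

>>> {"fn": "jog_arm", "kwargs": {
  "commands": [
    [-1,[0,0,0.01],[0,0,0]],
    [-1,[0,0,0],[0,0,0]]
  ]
}}

```text
t: 10.0
ee_pos: [462.2, 7.5, 92.7]
orientation: [-0.001, 3.141, 0.0]
ft_force: [0.9, 0.9, 4.7]
width: 0.5
grasp_force: 1.9
```

>>> {"fn": "jog_arm", "kwargs": {
  "commands": [
    [-1,[0,0,0.01],[0,0,0]],
    [-1,[0,0,0],[0,0,0]]
  ]
}}

```text
t: 10.2
ee_pos: [462.3, 7.6, 91.9]
orientation: [-0.001, 3.141, 0.0]
ft_force: [0.0, 1.9, 5.8]
width: 0.2
grasp_force: 2.8
```

>>> {"fn": "jog_arm", "kwargs": {
  "commands": [
    [-1,[0,0,0.005],[0,0,0]],
    [-1,[0,0,0],[0,0,0]],
    [-1,[0,0,-0.05],[0,0,0]],
    [-1,[0,0,-0.2],[0,0,0]],
    [-1,[0,0,-0.33],[0,0,0]],
    [-1,[0.065,-0.4,0],[0,0,0]],
    [-1,[0.065,-0.4,0],[0,0,0]],
    [-1,[0.065,-0.4,0],[0,0,0]],
    [-1,[0,0,0],[0,0,0]],
    [-1,[0,0,0],[0,0,0]]
  ]
}}

```text
t: 11.2
ee_pos: [441.9, -113.0, 149.0]
orientation: [-0.003, -3.141, -0.001]
ft_force: [-0.1, 0.7, 0.0]
width: 0.2
grasp_force: 0.0
```

Run:
```python
from h import *
o,W=wrist();print(o["ee_pos"],o["ft_force"]);clus(W,105,125);clus(W,70,105)
```

```text
[ 441.86157597 -112.99513793  148.99455917] [-0.06759879  0.6645924   0.03169228]
105 125 [321. 273.] 1185 med [ 437.4 -113.7  115.3] mid [ 440.3 -113.5  114.5] span [22.6 25.2  4.8]
105 125 [322. 428.] 123 med [ 533.8 -113.4  118.9] mid [ 534.1 -113.7  119. ] span [11.5  4.2  2.5]
70 105 [321. 249.] 1031 med [ 433.5 -113.7   85.3] mid [ 435.8 -113.5   78.9] span [16.9 27.6 16.4]
70 105 [507. 287.] 2426 med [456.   -0.6  92.7] mid [458.2   2.1  82.7] span [26.3 26.3 24. ]
```

M's disc sits at 92.7 (home). R is at (442,-113.5), under the tool. Pressing carefully, since this should be the one that binds.

>>> {"fn": "jog_arm", "kwargs": {
  "commands": [
    [-1,[0,0,0.2],[0,0,0]],
    [-1,[0,0,0.1],[0,0,0]],
    [-1,[0,0,0.02],[0,0,0]],
    [-1,[0,0,0.02],[0,0,0]],
    [-1,[0,0,0.02],[0,0,0]],
    [-1,[0,0,0.02],[0,0,0]],
    [-1,[0,0,0.02],[0,0,0]],
    [-1,[0,0,0.01],[0,0,0]],
    [-1,[0,0,0],[0,0,0]]
  ]
}}

```text
t: 12.15
ee_pos: [442.6, -112.5, 108.2]
orientation: [-0.0, 3.141, -0.0]
ft_force: [-0.8, -0.0, 0.7]
width: 0.2
grasp_force: 0.4
```

>>> {"fn": "jog_arm", "kwargs": {
  "commands": [
    [-1,[0,0,0.01],[0,0,0]],
    [-1,[0,0,0],[0,0,0]]
  ]
}}

```text
t: 12.35
ee_pos: [442.6, -112.5, 107.2]
orientation: [-0.0, 3.142, 0.0]
ft_force: [-0.4, 0.7, 1.9]
width: 0.7
grasp_force: 0.9
```

>>> {"fn": "jog_arm", "kwargs": {
  "commands": [
    [-1,[0,0,0.008],[0,0,0]],
    [-1,[0,0,0],[0,0,0]]
  ]
}}

```text
t: 12.55
ee_pos: [442.7, -112.5, 106.5]
orientation: [-0.001, 3.141, -0.0]
ft_force: [0.1, 1.1, 3.8]
width: 0.6
grasp_force: 1.8
```

Force is climbing (11.5 mm in). Half a millimetre at a time now.

>>> {"fn": "jog_arm", "kwargs": {
  "commands": [
    [-1,[0,0,0.006],[0,0,0]],
    [-1,[0,0,0],[0,0,0]]
  ]
}}

```text
t: 12.75
ee_pos: [442.7, -112.5, 105.9]
orientation: [-0.001, 3.141, -0.0]
ft_force: [0.4, 1.1, 4.9]
width: 0.6
grasp_force: 2.5
```

>>> {"fn": "jog_arm", "kwargs": {
  "commands": [
    [-1,[0,0,0.006],[0,0,0]],
    [-1,[0,0,0],[0,0,0]]
  ]
}}

```text
t: 12.95
ee_pos: [442.9, -112.5, 105.5]
orientation: [-0.001, 3.141, -0.0]
ft_force: [-0.1, 1.9, 6.1]
width: 0.4
grasp_force: 3.2
```

R binds: the rise starts about 11 mm in, and I stopped at 12.5 mm with about 6 N. Backing off, opening and checking its position before gripping the collar.

>>> {"fn": "jog_arm", "kwargs": {
  "commands": [
    [-1,[0,0,-0.05],[0,0,0]],
    [-1,[0,0,-0.2],[0,0,0]],
    [1,[0,-0.007,-0.1],[0,0,0]],
    [1,[0,0,0],[0,0,0]],
    [1,[0,0,0],[0,0,0]],
    [1,[0,0,0],[0,0,0]],
    [1,[0,0,0],[0,0,0]],
    [1,[0,0,0],[0,0,0]],
    [1,[0,0,0],[0,0,0]],
    [1,[0,0,0],[0,0,0]]
  ]
}}

```text
t: 13.95
ee_pos: [442.5, -113.2, 140.0]
orientation: [0.001, -3.141, -0.0]
ft_force: [-0.2, -0.9, -0.1]
width: 60.7
grasp_force: 0.0
```

Run:
```python
from h import *
o,W=wrist("w4");print(o["ee_pos"],o["width"],pinch_z);clus(W,98,125);clus(W,78,88)
T=pts(get_image("top"));
m=(T[...,2]>11)&(T[...,2]<20)&(T[...,0]>430)&(T[...,0]<612)&(T[...,1]<-225)&(T[...,1]>-400)
n,l,s,c=cv2.connectedComponentsWithStats(m.astype(np.uint8));i=1+np.argmax(s[1:,4]);print("tray",s[i],cv2.minAreaRect(T[l==i][:,:2].astype(np.float32)))
f=(abs(T[...,2]-3)<3)&(T[...,0]>490)&(T[...,0]<570)&(T[...,1]<-270)&(T[...,1]>-350);print(np.median(T[f],0))
```

```text
[ 442.45692942 -113.16474195  139.99187027] 60.7115377255697 18.700000000000003
98 125 [322. 279.] 1829 med [ 441.1 -113.4  106.8] mid [ 441.6 -113.4  106.1] span [24.9 24.6  4.3]
98 125 [326. 432.] 1022 med [ 529.  -111.1  118.9] mid [ 530.2 -111.1  118.8] span [17.8 25.   2.6]
78 88 [322. 253.] 762 med [ 432.8 -113.3   85.4] mid [ 435.3 -113.3   82.6] span [15.8 28.2  8.8]
78 88 [505. 284.] 699 med [450.7  -6.2  84.8] mid [457.9   0.8  82.6] span [26.  24.1  9. ]
78 88 [325. 373.] 482 med [ 515.  -111.4   84.2] mid [ 516.1 -111.3   82.4] span [ 8.4 26.1  8.6]
78 88 [408. 463.] 195 med [586.5 -53.8  83.9] mid [588.4 -52.5  83. ] span [ 8.4 13.6  9.7]
tray [408 196  66  75 467] ((530.2639770507812, -313.2049560546875), (135.00729370117188, 135.20562744140625), 73.91615295410156)
[ 528.64841955 -310.06707876    3.62896691]
```

View pics/w4.png

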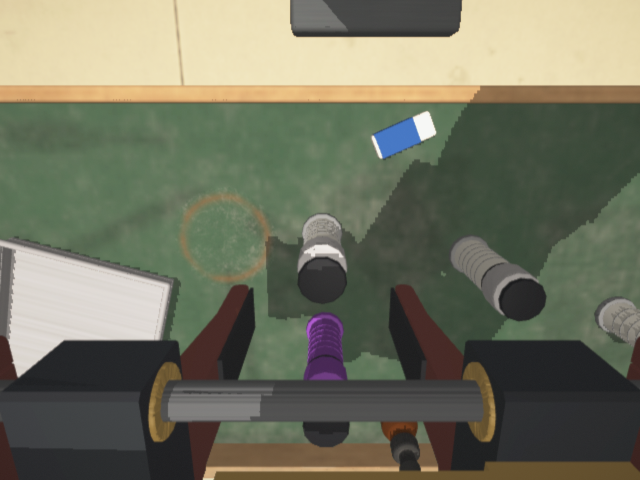

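The wrist view shows dispenser R upright between the open fingers, its disc at (322,279) and at z≈107. The fingers at (240,300) and (400,300) are clear of the purple one, and the tray is at lower left. Descending to grip the collar (TCP z 56).

>>> {"fn": "jog_arm", "kwargs": {
  "commands": [
    [1,[0.005,0,0.2],[0,0,0]],
    [1,[0,0,0.2],[0,0,0]],
    [1,[0,0,0.2],[0,0,0]],
    [1,[0,0,0.2],[0,0,0]],
    [1,[0,0,0.035],[0,0,0]],
    [1,[0,0,0],[0,0,0]],
    [0,[0,0,0],[0,0,0]],
    [0,[0,0,0],[0,0,0]],
    [0,[0,0,0],[0,0,0]],
    [0,[0,0,0],[0,0,0]]
  ]
}}

```text
t: 15.05
ee_pos: [442.4, -113.3, 57.2]
orientation: [-0.001, 3.141, -0.0]
ft_force: [-0.2, 0.2, 0.7]
width: 59.5
grasp_force: 0.0
```

>>> {"fn": "jog_arm", "kwargs": {
  "commands": [
    [-0.2,[0,0,0],[0,0,0]],
    [-1,[0,0,0],[0,0,0]],
    [-1,[0,0,0],[0,0,0]],
    [-1,[0,0,0],[0,0,0]],
    [-1,[0,0,0],[0,0,0]],
    [-1,[0,0,0],[0,0,0]],
    [-1,[0,0,0],[0,0,0]],
    [-1,[0,0,0],[0,0,0]]
  ]
}}

```text
t: 15.85
ee_pos: [442.0, -113.1, 56.7]
orientation: [0.001, -3.141, -0.0]
ft_force: [0.7, 0.7, 1.0]
width: 29.5
grasp_force: 30.0
```

>>> {"fn": "jog_arm", "kwargs": {
  "commands": [
    [-1,[0,0,-0.02],[0,0,0]],
    [-1,[0,0,-0.05],[0,0,0]],
    [-1,[0,0,-0.1],[0,0,0]],
    [-1,[0,0,-0.1],[0,0,0]],
    [-1,[0,0,-0.1],[0,0,0]],
    [-1,[0,0,-0.03],[0,0,0]],
    [-1,[-0.02,-0.05,0],[0,0,0]],
    [-1,[-0.04,-0.1,0],[0,0,0]],
    [-1,[-0.06,-0.14,0],[0,0,0]],
    [-1,[-0.06,-0.14,0],[0,0,0]]
  ]
}}

```text
t: 16.85
ee_pos: [460.7, -157.6, 96.4]
orientation: [0.001, -3.141, 0.0]
ft_force: [0.5, 0.3, -2.4]
width: 29.4
grasp_force: 30.0
```

>>> {"fn": "jog_arm", "kwargs": {
  "commands": [
    [-1,[-0.06,-0.14,0],[0,0,0]],
    [-1,[-0.06,-0.14,0],[0,0,0]],
    [-1,[-0.06,-0.14,0],[0,0,0]],
    [-1,[-0.06,-0.14,0],[0,0,0]],
    [-1,[-0.06,-0.14,0],[0,0,0]],
    [-1,[-0.06,-0.14,0],[0,0,0]],
    [-1,[-0.06,-0.14,0],[0,0,0]],
    [-1,[-0.06,-0.14,0],[0,0,0]],
    [-1,[-0.06,-0.14,0],[0,0,0]],
    [-1,[-0.06,-0.14,0],[0,0,0]]
  ]
}}

```text
t: 17.85
ee_pos: [520.6, -297.3, 96.6]
orientation: [0.001, -3.142, -0.0]
ft_force: [0.7, 0.7, -1.8]
width: 29.4
grasp_force: 30.0
```

>>> {"fn": "jog_arm", "kwargs": {
  "commands": [
    [-1,[-0.05,-0.1,0],[0,0,0]],
    [-1,[-0.02,-0.06,0],[0,0,0]],
    [-1,[0,0,0],[0,0,0]],
    [-1,[0,0,0],[0,0,0]],
    [-1,[0,0,0],[0,0,0]]
  ]
}}

```text
t: 18.35
ee_pos: [526.8, -311.6, 96.6]
orientation: [0.001, -3.141, -0.001]
ft_force: [-0.6, -0.0, -2.4]
width: 29.6
grasp_force: 30.0
```

Run:
```python
from h import *
o,W=wrist();print(o["ee_pos"],o["width"],o["grasp_force"],o["ft_force"])
m=(W[...,2]>11)&(W[...,2]<20);P=W[m];P=P[(abs(P[:,0]-528)<110)&(abs(P[:,1]+313)<110)]
print("rim",P.min(0),P.max(0));clus(W,125,160);clus(W,36,50)
s=get_image("scene");cv2.imwrite("pics/s5.png",cv2.resize(s["image"][200:440,260:580],None,fx=2.4,fy=2.4))
```

```text
[ 526.76195795 -311.56531761   96.57775013] 29.55770717035104 29.999691769480705 [-0.63675334 -0.00334727 -2.35371126]
rim [ 444.46783952 -397.86087928   11.00115392] [ 601.34156893 -232.85727531   19.8979987 ]
125 160 [322. 346.] 8450 med [ 517.3 -311.9  145.5] mid [ 522.2 -312.1  142. ] span [17.7 48.1 33.8]
36 50 [322. 256.] 604 med [ 516.  -312.    46.5] mid [ 520.9 -312.    45.7] span [19.4 30.6  7.6]
36 50 [637. 269.] 127 med [ 528.9 -123.4   37.8] mid [ 528.8 -122.5   38.7] span [16.   5.3  5.4]
36 50 [ 62. 345.] 2520 med [ 573.  -468.7   46.6] mid [ 580.7 -476.9   42.7] span [31.5 57.2 12.8]
36 50 [322. 428.] 1464 med [ 642.9 -311.6   38.7] mid [ 643.4 -311.9   38.6] span [11.7 69.8  2.8]
36 50 [582. 427.] 876 med [ 642.9 -135.2   38.8] mid [ 643.4 -135.2   38.8] span [11.6 41.6  2.9]
36 50 [ 61. 439.] 1317 med [ 647.3 -486.6   46.7] mid [ 645.7 -485.1   42.8] span [17.4 47.5 13.2]
36 50 [574. 465.] 933 med [ 669.5 -139.4   43.7] mid [ 670.9 -134.9   43.6] span [ 8.6 38.1 12.7]
36 50 [330. 469.] 63 med [ 679.5 -305.3   37.2] mid [ 679.7 -307.7   37.9] span [ 4.1 15.5  3.7]
```

View pics/s5.png

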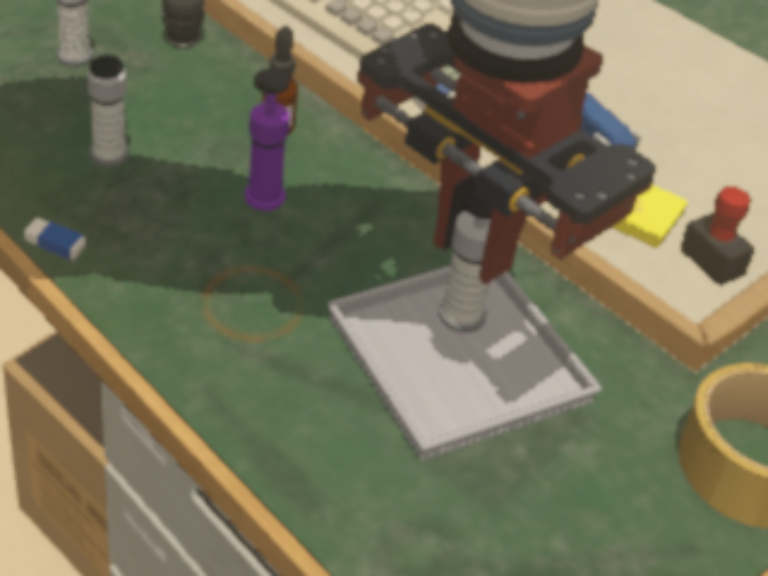

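The scene crop shows the dispenser held upright at (465,270) over the tray, with the other dispensers, purple one and eraser undisturbed. Contact is expected near TCP z 59.7, so I'm lowering gently.

>>> {"fn": "jog_arm", "kwargs": {
  "commands": [
    [-1,[0,0,0.04],[0,0,0]],
    [-1,[0,0,0.08],[0,0,0]],
    [-1,[0,0,0.08],[0,0,0]],
    [-1,[0,0,0.08],[0,0,0]],
    [-1,[0,0,0.05],[0,0,0]],
    [-1,[0,0,0.01],[0,0,0]],
    [-1,[0,0,0.01],[0,0,0]],
    [-1,[0,0,0],[0,0,0]],
    [-1,[0,0,0],[0,0,0]]
  ]
}}

```text
t: 19.35
ee_pos: [527.3, -312.3, 62.0]
orientation: [-0.001, 3.141, -0.0]
ft_force: [-0.1, 0.2, -2.6]
width: 29.8
grasp_force: 30.0
```

>>> {"fn": "jog_arm", "kwargs": {
  "commands": [
    [-1,[0,0,0.01],[0,0,0]],
    [-1,[0,0,0],[0,0,0]],
    [-1,[0,0,0],[0,0,0]]
  ]
}}

```text
t: 19.65
ee_pos: [527.1, -312.2, 60.8]
orientation: [-0.001, 3.142, -0.0]
ft_force: [-0.0, 0.5, -1.4]
width: 29.2
grasp_force: 30.0
```

>>> {"fn": "jog_arm", "kwargs": {
  "commands": [
    [-1,[0,0,0.006],[0,0,0]],
    [-1,[0,0,0],[0,0,0]],
    [-1,[0,0,0],[0,0,0]]
  ]
}}

```text
t: 19.95
ee_pos: [527.1, -312.2, 60.1]
orientation: [0.001, -3.142, -0.0]
ft_force: [-0.0, -0.2, -1.5]
width: 29.2
grasp_force: 30.0
```

>>> {"fn": "jog_arm", "kwargs": {
  "commands": [
    [-1,[0,0,0.005],[0,0,0]],
    [-1,[0,0,0],[0,0,0]],
    [-1,[0,0,0],[0,0,0]]
  ]
}}

```text
t: 20.25
ee_pos: [527.2, -312.2, 59.7]
orientation: [-0.001, 3.141, -0.0]
ft_force: [0.3, 0.2, -0.2]
width: 29.2
grasp_force: 30.0
```

Weight is transferring; a hair more.

>>> {"fn": "jog_arm", "kwargs": {
  "commands": [
    [-1,[0,0,0.005],[0,0,0]],
    [-1,[0,0,0],[0,0,0]],
    [-1,[0,0,0],[0,0,0]]
  ]
}}

```text
t: 20.55
ee_pos: [527.4, -312.3, 59.7]
orientation: [-0.001, 3.141, -0.0]
ft_force: [-0.8, 1.3, 5.0]
width: 29.4
grasp_force: 30.0
```

>>> {"fn": "jog_arm", "kwargs": {
  "commands": [
    [-1,[0,0,-0.003],[0,0,0]],
    [-0.2,[0,0,0],[0,0,0]],
    [-0.1,[0,0,0],[0,0,0]],
    [0.2,[0,0,0],[0,0,0]],
    [0.6,[0,0,0],[0,0,0]],
    [1,[0,0,0],[0,0,0]],
    [1,[0,0,0],[0,0,0]],
    [1,[0,0,0],[0,0,0]],
    [1,[0,0,0],[0,0,0]],
    [1,[0,0,0],[0,0,0]]
  ]
}}

```text
t: 21.55
ee_pos: [527.1, -312.2, 59.4]
orientation: [-0.001, 3.142, -0.0]
ft_force: [-0.2, 0.0, 0.3]
width: 87.3
grasp_force: 0.0
```

>>> {"fn": "jog_arm", "kwargs": {
  "commands": [
    [1,[0,0,0],[0,0,0]],
    [1,[0,0,0],[0,0,0]],
    [1,[0,0,-0.1],[0,0,0]],
    [1,[0,0,-0.3],[0,0,0]],
    [1,[0,0,-0.3],[0,0,0]],
    [1,[0,0,-0.4],[0,0,0]],
    [1,[0,0,-0.4],[0,0,0]],
    [1,[0.3,0,-0.2],[0,0,0]],
    [1,[0.3,0,0],[0,0,0]],
    [1,[0.3,0,0],[0,0,0]]
  ]
}}

```text
t: 22.55
ee_pos: [436.6, -312.3, 231.2]
orientation: [-0.001, 3.139, -0.003]
ft_force: [-0.4, 0.8, -0.1]
width: 87.8
grasp_force: 0.0
```

Run:
```python
from h import *
o=get_obs();print(o["t"],o["ee_pos"],o["width"])
s=get_image("scene");S=pts(s);T=pts(get_image("top"))
cv2.imwrite("pics/s6.png",cv2.resize(s["image"][140:440,240:580],None,fx=1.9,fy=1.9))
def f(W,n):
    m=((W[...,2]>86)&(W[...,2]<125)&(W[...,0]>380)&(W[...,0]<600)&(abs(W[...,1]+100)<300)).astype(np.uint8)
    k,l,st,c=cv2.connectedComponentsWithStats(m)
    for i in range(1,k):
        if st[i,4]>30: print(n,c[i].round(),st[i,4],np.median(W[l==i],0).round(1))
f(S,"scene");f(T,"top")
```

```text
22.55 [ 436.58559977 -312.30832309  231.15149049] 87.75522830410613
scene [288. 187.] 92 [512.1 129.6  91.2]
scene [378. 215.] 66 [590.7 -55.1  95.2]
scene [304. 227.] 120 [460.1   1.2  91.3]
scene [372. 235.] 175 [ 526.1 -113.   116.6]
scene [457. 306.] 346 [ 525.5 -314.4  106.4]
top [318. 194.] 42 [593.2 -49.8  99.3]
top [347. 224.] 158 [ 528.1 -109.   118.7]
top [444. 226.] 182 [ 529.4 -307.8  108.7]
top [228. 230.] 141 [515.5 133.2  92.9]
top [290. 257.] 144 [462.    5.2  93.1]
```

View pics/s6.png

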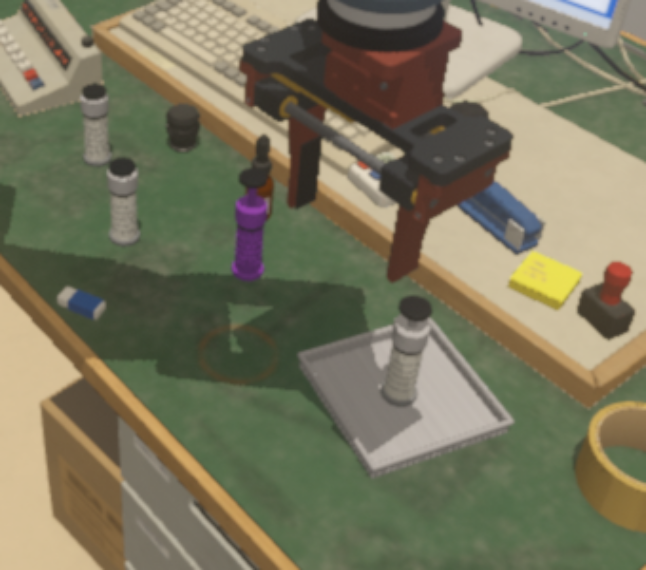

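The scene crop shows the binding dispenser upright in the tray at crop (405,350), with its plunger about 12–13 mm in. The two home dispensers stand at crop (95,125) and (123,200) with discs at about 92 mm (26 mm in). The bystanders are unmoved and the arm is clear, so I'm handing in.

```bash
python3 -c "
from workcell import close_job
print(close_job())"
```

```text
the job is handed in; nothing more can be done
None
```

I've handed the job in at about 22.6 s of the 64 s allowed; it returned no verdict. Two dispensers were pressed fully home where they stand (about 26 mm in). The third bound about 11 mm in, so I stopped at about 12.5 mm and set it upright in the reject tray; the bystanders stayed put.

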